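# Close up the bicycle parts chest

### The arm

A 7-joint arm with a two-finger parallel gripper is mounted at the origin on the work surface. World frame = base frame: x ahead of the robot, y to its left, z up, the work surface at z = 0. Lengths are in m, angles in rad, forces in N, time in s.
With the tool pointing down it reaches from about 0.4 to 0.75 m from the base axis. Payload 19.5 kg.
Tool frame: the origin (TCP) lies on the centre line of the jaws, within the pads' length; the fingertips stand 11 mm ahead of it and the grasp point (between the pads) lies 8 mm behind it; z points along the fingers, y is the line along which they close (so a half turn about z gives the same grasp; the last joint's range is limited). The gripper opens to 85 mm and grips with 20 to 120 N. Pads are 22 mm wide; open, the fingers measure 114 mm over their backs; the gripper's body (76 mm by 85 mm) begins 54 mm behind the grasp point. The pads swing forward as they close: fully open they stand 13 mm farther back than shut.
Start: joints at [1.073, 0.707, -0.028, 1.485, 0.022, 0.951, -0.075], TCP at [0.253, -0.516, 0.242] pointing down, gripper open.
Joint ranges: [-2.71, 2.71], [-0.32, 2.16], [-1.57, 1.52], [0, 2.45], [-1.46, 4.6], [0, 2.02], [-2.83, 2.83]. Speed limits (rad/s): [1.89, 1.89, 2.57, 2.57, 3.01, 3.01, 3.01].

### API

Orientations are given as a unit quaternion [w, x, y, z].
In Python, from rig import get_obs, viewer, workorder gives the robot as it stands.
- The arm moves only by the tool jog_arm, never from a script. Its argument "moves" is a list of rows, each an object of numbers: "tx", "ty", "tz": the shift along the world's x, y, z as a fraction of full scale; "spin": the turn about the world's z as a fraction of full scale. In form: [{"tx": .., "ty": .., "tz": .., "spin": ..}, ...]. A call has exactly 10 rows; each row shifts and turns the commanded pose from where the row before left it; what a row does not reach is not made up. Full scale, the value 1, is 0.8 m for a shift and 45 degrees for a turn. A row lasts 1/12 s, in which the tool goes at most 41.7 mm and 7.16 degrees, less where a joint would pass 70% of its speed; a pose out of reach is approached as far as the arm can. A call with a number of a shift or a turn outside -1 to 1 is refused whole. A call with a gripper value outside its range is refused whole. "gripper" is the opening in per cent of the stroke, from 0 (shut) to 100 (fully open), set as the call begins (left out, the last holds). The fingers move at their own pace and stop on an object; the grip force is fixed at half the most. Time passes only in rows, so rows that do not move let the fingers close, or fill a call up. It gives the time, the measured TCP pose, the force, the opening and the grip force at its end, in the units of the state.
- get_obs(): the state, without advancing time (a new reading comes with each control period).
- viewer.snapshot(name): name is "scene" or "top" or "wrist"; returns a dict with "image" (384x512x3 uint8, blue, green, red), "intrinsics" (3x3 intrinsics, pixels), "k1" (the pictures are not rectified: a ray, as slopes to the right and down, at radius r is drawn at 1 + k1 r^2 times it, then the intrinsics apply), "cam_to_world" (4x4, takes a point from camera to world coordinates); the wrist camera has in their place "tool_from_camera" (4x4, takes a point from camera to tool coordinates, whose origin is the TCP and whose axes are the flange's). Camera axes: x right, y up, looking along -z (the intrinsics and any distortion apply to the point x, -y, -z); pixel columns grow to the right and rows downward; lengths in m; the calibration is good to about 2 mm. A picture is of the moment at which its call begins: read the wrist's pose just before it. There is no depth.
- workorder.close_job(): hands the job in; it is judged then, once.
Trained networks look in a picture, given as the dict that the camera call returned (one of the last four; its "shot" number tells which), for a name from the list of things; names that differ only in an ending like _2 or _b are one class to them, and where a whole thing is asked for, a point or a joint stands for the part that bears it (a point fixed in the world has none). Each returns a list of dicts, best first, with "confidence" (0 to 1); they miss things now and then, are a little off and sometimes report something else, mostly with a low value. They report only what shows in the picture. A call takes as long as a camera call.
- viewer.look_for(picture, query): "rect" ([centre column, centre row, width, height] in pixels, round what is visible of it).
- viewer.outline_of(picture, query): "region" (384x512 bool, what is visible of it) and "rect" ([centre column, centre row, width, height] in pixels, round what is visible of it).
The state is a dict: "time": time; "qpos": joint angles; "qvel": joint speeds; "joint_torque": joint torques, N m; "eef_pos": TCP position; "ee_rot": TCP orientation; "wrist_force": force on the tool from outside, world axes, zero at the start; "wrist_torque": the same for the moment, N m; "gripper_width": finger opening in m; "grip_force": force on a finger pad.
Only numpy, scipy, OpenCV 4.12 (cv2) and the standard library are available. Lean on these libraries where they do the work, as an engineer would, in place of code of your own. Each camera call takes 0.05 s, during which the arm holds its last target. There are 200 camera calls.

### The job

Close up the grey parts chest using only your fingertips: first push both open drawers fully home by their fronts, then push the raised lid down from its outside until it is fully shut, so that its lip drops over the closed drawers. Push without slamming, do not pinch or reach into the drawers or touch the inside of the lid, do not pull or swing any of them further open, and leave the jar, bell, seat post and tire lever where they are.

Things in the scene. Friction and masses are not known exactly. Their poses are not given: they have to be found in the camera images.
- chest: Low grey sheet-steel parts chest fixed to the black worktop, 160 (x, depth) x 260 (y, width) x 76 mm high without its lid. Origin: centre of its underside, on the worktop. Its front, with the two drawers side by side, faces its own -x; z is up. It stands turned by up to about 0.3 rad.
- lid_hinge (a point): Middle of the lid's hinge line, at the chest's rear upper edge (80 mm behind the chest's centre, 76 mm above the worktop); the hinge axis is the chest's y.
- lid (a joint): Lid angle in rad: 0 = shut (level), grows as it opens upward about the rear edge, starts at 1.05 to 1.3, end stop 1.7. Its stiff hinge stays where it is left; pushing it down near its free edge takes about 1 to 3 N.
- lid_top (a point): Point on the lid's outer (upper when shut) face, mid-width, 140 mm from the hinge line and 32 mm from the free edge; the face lies 9 mm outward of the hinge axis. Turns with the lid: z is the lid's outward normal, -x points to the free edge. Lid: flat grey steel panel 172 mm from hinge to free edge x 264 mm wide, with a 20 mm lip at the free edge that hangs down over the top of the closed drawer fronts when shut. The underside is lined with cork, not to be touched.
- drawer_left (a joint): How far the left drawer (on the chest's +y side) stands open, m: 0 = home, its front flush with the chest's front; grows as it comes out towards the chest's -x; starts at 0.04 to 0.09, end stop 0.12. It slides with about 1.5 N friction and stays where left.
- drawer_left_face (a point): Centre of the outer face of the left drawer's flat aluminium front (117 wide x 54 mm high, no handle), 35 mm above the worktop and 63.5 mm to the chest's +y side; moves with the drawer; axes as the chest's. The front is 8 mm thick; behind it is an open-topped grey plastic tray 113 mm wide and 142 mm deep holding nuts, not to be touched.
- drawer_right (a joint): How far the right drawer (on the chest's -y side) stands open, m: 0 = home, its front flush with the chest's front; grows as it comes out towards the chest's -x; starts at 0.04 to 0.09, end stop 0.12. It slides with about 1.5 N friction and stays where left.
- drawer_right_face (a point): Centre of the outer face of the right drawer's flat aluminium front (117 wide x 54 mm high, no handle), 35 mm above the worktop and 63.5 mm to the chest's -y side; moves with the drawer; axes as the chest's. The front is 8 mm thick; behind it is an open-topped grey plastic tray 113 mm wide and 142 mm deep holding nuts, not to be touched.
- jar: Glass jar of washers with metal cap, 68 mm diameter, 86 mm high, loose, upright beside the chest; origin at the centre of its foot.
- bell: Yellow plastic bicycle bell, dome 54 mm diameter, 39 mm high, with a small thumb lever; loose; origin at the centre of its foot.
- seat_post: Silver aluminium seat post, tube 27 mm diameter, 282 mm long, lying along its x, loose; origin on the worktop at mid-tube.
- tire_lever: Red plastic tire lever, 127 x 18 x 6 mm, lying flat along its x, loose; origin at its centre on the worktop.

How it is judged:
By the outcome, as a careful person would: the job done as asked, in the order asked, and still so for the second after the job is handed in, with the robot touching nothing.
It also fails if it takes over 64 s, if anything falls off the work surface, if the arm or the gripper's body presses on something with over 40 N, if the wrist force passes 120 N, or if a joint passes its speed limit or range.

## Working session

There is one attempt and no reset: what is moved stays moved. The work goes in short steps, Python scripts to look and compute and a tool call to move; the robot and the scene stay as the last step left them, time stands still between calls to the robot, and variables do not carry over. Pictures are saved under pics/ and viewed, at most 10 in all, crops included, and the job is handed in when it is done.

Besides the shell and the picture viewer there is one more tool, called by a JSON object that holds its "op" and its "data", one argument or row to a line. jog_arm: Moves the arm, as the interface text tells. Shift numbers are shares of 0.8 m and turn numbers shares of 45 degrees, none past 1 either way. Its arguments: {"type":"object","properties":{"moves":{"type":"array","items":{"type":"object","properties":{"tx":{"type":"number"},"ty":{"type":"number"},"tz":{"type":"number"},"spin":{"type":"number"}}}},"gripper":{"type":"number"}},"required":["moves"]}

```bash
mkdir -p pics; ls; cat > h.py <<'E'
import numpy as np,cv2
from rig import get_obs,viewer,workorder
def proj(p,P):
    P=np.atleast_2d(P);T=np.linalg.inv(p["cam_to_world"]);c=P@T[:3,:3].T+T[:3,3]
    s=np.c_[c[:,0],-c[:,1]]/(-c[:,2:3]);s=s*(1+p["k1"]*(s**2).sum(1,keepdims=True))
    K=p["intrinsics"];return s@K[:2,:2].T+K[:2,2]
def ray(p,uv):
    K=p["intrinsics"];d=np.array([[p["k1"],0,0,0]])
    s=cv2.undistortPoints(np.array([[uv]],float),K,np.array([p["k1"],0,0,0.]))[0,0]
    R=p["cam_to_world"];return R[:3,3],R[:3,:3]@np.array([s[0],-s[1],-1])
def onz(p,uv,z):
    o,d=ray(p,uv);return o+d*(z-o[2])/d[2]
E
python3 - <<'E'
from h import *
ims=[]
for n in("scene","top"):
    p=viewer.snapshot(n);cv2.imwrite(f"pics/{n}0.png",p["image"])
    print(n,np.round(p["cam_to_world"],3).tolist(),p["intrinsics"].tolist(),p["k1"])
    for q in("chest","lid","drawer_left","drawer_right","jar","bell","seat_post","tire_lever"):
        r=viewer.look_for(p,q);print(q,[(np.round(x["rect"]).tolist(),round(x["confidence"],2)) for x in r[:2]])
print(get_obs())
E
```

```text
pics
scene [[0.977, -0.193, 0.088, 0.686], [0.212, 0.905, -0.368, -0.319], [-0.008, 0.378, 0.926, 1.021], [0.0, 0.0, 0.0, 1.0]] [[414.0846115121269, 0.0, 254.817225545997], [0.0, 414.0846115121269, 191.46663630279113], [0.0, 0.0, 1.0]] -0.14648239500891555
chest [([257.0, 194.0, 112.0, 146.0], 0.94)]
lid [([276.0, 191.0, 72.0, 140.0], 0.74)]
drawer_left [([229.0, 171.0, 38.0, 55.0], 0.73)]
drawer_right [([216.0, 213.0, 27.0, 53.0], 0.85)]
jar [([266.0, 125.0, 24.0, 37.0], 0.91)]
bell [([239.0, 287.0, 23.0, 29.0], 0.85)]
seat_post [([296.0, 112.0, 98.0, 35.0], 0.79)]
tire_lever [([193.0, 286.0, 50.0, 12.0], 0.54)]
top [[0.066, 0.975, -0.213, 0.427], [-0.998, 0.066, -0.01, 0.052], [0.005, 0.213, 0.977, 0.99], [0.0, 0.0, 0.0, 1.0]] [[372.51818086563475, 0.0, 253.94326199603546], [0.0, 372.51818086563475, 186.0500861547427], [0.0, 0.0, 1.0]] -0.025178733818129326
chest [([265.0, 197.0, 126.0, 103.0], 0.67)]
lid [([264.0, 168.0, 120.0, 44.0], 0.9), ([264.0, 198.0, 125.0, 106.0], 0.7)]
drawer_left [([225.0, 231.0, 52.0, 40.0], 0.95), ([263.0, 168.0, 125.0, 46.0], 0.38)]
drawer_right [([275
[... 267 characters left out ...]
 array([ 1.07328663,  0.70651523, -0.02755599,  1.4846017 ,  0.02197194,
        0.95090199, -0.07550473]), 'qvel': array([ 0.00138514, -0.00087648,  0.00060019,  0.00068764,  0.00095994,
       -0.00030727,  0.00028228]), 'joint_torque': array([-2.03139418e-03, -8.82971549e+01,  1.23326082e+00, -2.36373693e+01,
        1.69757585e-02,  1.78203703e-03,  4.99253485e-05]), 'eef_pos': array([ 0.2530862 , -0.51627579,  0.24225923]), 'ee_rot': array([-6.03058469e-05,  9.74150312e-01,  2.25900787e-01, -1.57776334e-05]), 'wrist_force': array([ 0.35073634,  0.52967078, -0.21334638]), 'wrist_torque': array([0.06211938, 0.03597823, 0.01117252]), 'grip_force': 0.0, 'gripper_width': 0.08515665906397758}
```

```bash
sleep 1; ls pics
```

```text
scene0.png
top0.png
```

```bash
python3 - <<'E'
import cv2,numpy as np
a=cv2.imread("pics/scene0.png")[80:320,160:360];b=cv2.imread("pics/top0.png")[120:290,120:370]
cv2.imwrite("pics/a.png",cv2.resize(a,None,fx=2.5,fy=2.5,interpolation=2));cv2.imwrite("pics/b.png",cv2.resize(b,None,fx=3,fy=3,interpolation=2))
E
```

```text
(no output)
```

View pics/a.png

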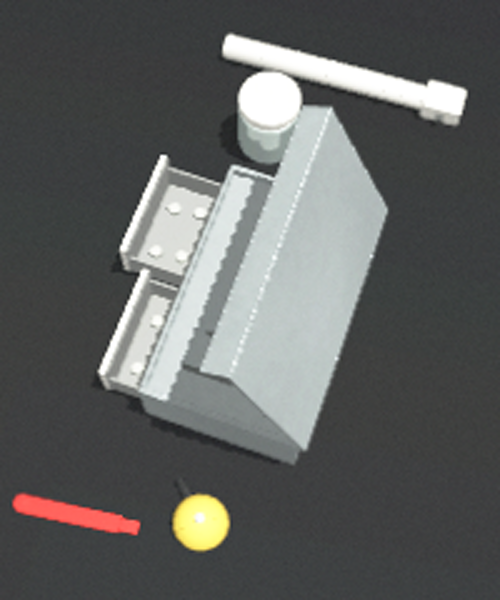

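View pics/b.png

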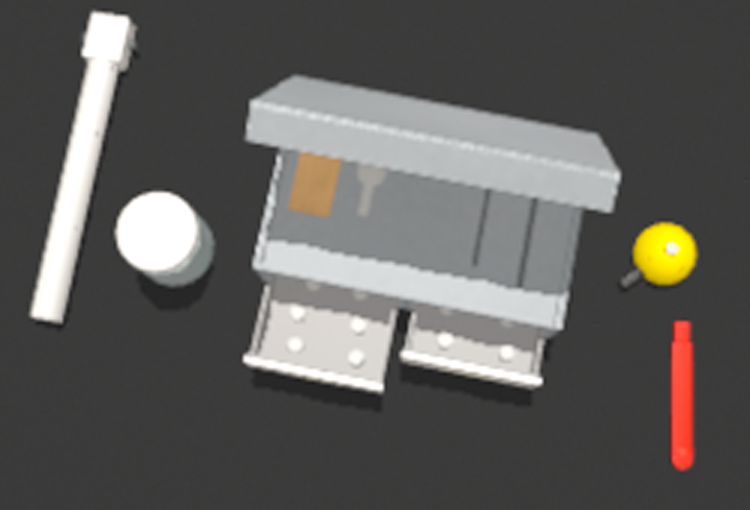

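```bash
cat > model.py <<'E'
from h import *
def model(q):
    x,y,w,th,dl,dr=q
    d=np.array([-np.cos(th),0,np.sin(th)]);n=np.array([np.sin(th),0,np.cos(th)]);h=np.array([.08,0,.076])
    L=lambda r,m,yy:h+r*d+m*n+[0,yy,0]
    P=dict(lf1=L(.172,.009,.132),lf0=L(.172,.009,-.132),lh1=L(0,.009,.132),lh0=L(0,.009,-.132),
     cf1=[-.08,.13,.076],cf0=[-.08,-.13,.076],
     l1=[-.08-dl,.122,.062],l0=[-.08-dl,.005,.062],r1=[-.08-dr,-.005,.062],r0=[-.08-dr,-.122,.062],top=L(.14,.009,0))
    c,s=np.cos(w),np.sin(w);R=np.array([[c,-s,0],[s,c,0],[0,0,1]])
    return {k:R@np.array(v)+[x,y,0] for k,v in P.items()}
E
cat > fit.py <<'E'
from model import *
from scipy.optimize import least_squares
S=dict(lf1=(330,107),lf0=(232,377),lh1=(388,210),lh0=(305,450),l1=(163,157),l0=(121,248),r1=(146,270),r0=(100,378),cf1=(234,168),cf0=(140,392))
T=dict(lf1=(250,101),lf0=(618,176),lh1=(295,76),lh0=(600,135),cf1=(255,268),cf0=(560,328),l1=(245,361),l0=(382,389),r1=(402,354),r0=(541,383))
ob=[(viewer.snapshot("scene"),S,2.5,(160,80)),(viewer.snapshot("top"),T,3,(120,120))]
def res(q):
    m=model(q);o=[]
    for p,D,f,off in ob:
        k=list(D);o.append(proj(p,np.array([m[i] for i in k]))-(np.array([D[i] for i in k])/f+off))
    return np.vstack(o).ravel()
f=least_squares(res,[.45,0,-.1,1.2,.06,.06],loss="soft_l1")
print(np.round(f.x,4));print(np.round(res(f.x).reshape(-1,2),1).tolist())
np.save("q.npy",f.x)
for k,v in model(f.x).items():print(k,np.round(v,3))
J=f.x
for n,uvz in dict(jar=((175,201),.05),bell=((341,209),.02),lev=((348,251),0)).items():print(n,onz(ob[1][0],uvz[0],uvz[1]))
E
python3 fit.py
```

```text
[ 0.6244  0.0415 -0.1325  1.1237  0.0757  0.0442]
[[-0.7, -0.1], [-2.6, 0.3], [-0.4, -0.2], [-0.2, 0.9], [-1.0, -0.8], [-1.1, 1.0], [-1.0, -0.5], [-0.5, -1.7], [-1.5, -1.8], [-1.4, 0.1], [0.3, -0.4], [1.0, -1.3], [-0.4, -1.2], [-0.5, -1.1], [-0.9, -1.2], [0.8, -0.4], [-0.6, -1.0], [0.1, -0.8], [-0.1, -1.0], [0.1, -1.3]]
lf1 [0.655 0.171 0.235]
lf0 [ 0.621 -0.091  0.235]
lh1 [0.729 0.161 0.08 ]
lh0 [ 0.694 -0.101  0.08 ]
cf1 [0.562 0.181 0.076]
cf0 [ 0.528 -0.077  0.076]
l1 [0.486 0.183 0.062]
l0 [0.471 0.067 0.062]
r1 [0.501 0.053 0.062]
r0 [ 0.485 -0.063  0.062]
top [0.652 0.038 0.206]
jar [0.57944352 0.26072718 0.05      ]
bell [ 0.59223862 -0.17116584  0.02      ]
lev [ 0.4851716  -0.19618933  0.        ]
```

{"op": "jog_arm", "data": {
  "gripper": 0,
  "moves": [
    {"tx":0.0122,"ty":0.0323,"spin":-0.0374},
    {"tx":0.0122,"ty":0.0323,"spin":-0.0374},
    {"tx":0.0122,"ty":0.0323,"spin":-0.0374},
    {"tx":0.0122,"ty":0.0323,"spin":-0.0374},
    {"tx":0.0122,"ty":0.0323,"spin":-0.0374},
    {"tx":0.0122,"ty":0.0323,"spin":-0.0374},
    {"tx":0.0122,"ty":0.0323,"spin":-0.0374},
    {"tx":0.0122,"ty":0.0323,"spin":-0.0374},
    {"tx":0.0122,"ty":0.0323,"spin":-0.0374},
    {"tx":0.0122,"ty":0.0323,"spin":-0.0374}
  ]
}}

```text
schema error: expected keys tx, ty, tz, spin
```

{"op": "jog_arm", "data": {
  "moves": [
    {"tx":0.0122,"ty":0.0323,"spin":-0.0374},
    {"tx":0.0122,"ty":0.0323,"spin":-0.0374},
    {"tx":0.0122,"ty":0.0323,"spin":-0.0374},
    {"tx":0.0122,"ty":0.0323,"spin":-0.0374},
    {"tx":0.0122,"ty":0.0323,"spin":-0.0374},
    {"tx":0.0122,"ty":0.0323,"spin":-0.0374},
    {"tx":0.0122,"ty":0.0323,"spin":-0.0374},
    {"tx":0.0122,"ty":0.0323,"spin":-0.0374},
    {"tx":0.0122,"ty":0.0323,"spin":-0.0374},
    {"tx":0.0122,"ty":0.0323,"spin":-0.0374}
  ]
}}

```text
schema error: expected keys tx, ty, tz, spin
```

{"op": "jog_arm", "data": {
  "gripper": 0,
  "moves": [
    {"tx":0.0122,"ty":0.0323,"tz":0,"spin":-0.0374},
    {"tx":0.0122,"ty":0.0323,"tz":0,"spin":-0.0374},
    {"tx":0.0122,"ty":0.0323,"tz":0,"spin":-0.0374},
    {"tx":0.0122,"ty":0.0323,"tz":0,"spin":-0.0374},
    {"tx":0.0122,"ty":0.0323,"tz":0,"spin":-0.0374},
    {"tx":0.0122,"ty":0.0323,"tz":0,"spin":-0.0374},
    {"tx":0.0122,"ty":0.0323,"tz":0,"spin":-0.0374},
    {"tx":0.0122,"ty":0.0323,"tz":0,"spin":-0.0374},
    {"tx":0.0122,"ty":0.0323,"tz":0,"spin":-0.0374},
    {"tx":0.0122,"ty":0.0323,"tz":0,"spin":-0.0374}
  ]
}}

```text
time: 1.83
eef_pos: [0.351, -0.2566, 0.2424]
ee_rot: [0.0, 0.997, 0.08, 0.0]
wrist_force: [0.9, 0.4, 0.9]
gripper_width: -0.0004
grip_force: 0.0
```

{"op": "jog_arm", "data": {
  "moves": [
    {"tx":0.0122,"ty":0.0323,"tz":0,"spin":-0.0374},
    {"tx":0.0122,"ty":0.0323,"tz":0,"spin":-0.0374},
    {"tx":0.0122,"ty":0.0323,"tz":0,"spin":-0.0374},
    {"tx":0.0122,"ty":0.0323,"tz":0,"spin":-0.0374},
    {"tx":0.0122,"ty":0.0323,"tz":0,"spin":-0.0374},
    {"tx":0.0122,"ty":0.0323,"tz":0,"spin":-0.0374},
    {"tx":0.0122,"ty":0.0323,"tz":0,"spin":-0.0374},
    {"tx":0.0122,"ty":0.0323,"tz":0,"spin":-0.0374},
    {"tx":0.0122,"ty":0.0323,"tz":0,"spin":-0.0374},
    {"tx":0.0122,"ty":0.0323,"tz":0,"spin":-0.0374}
  ]
}}

```text
time: 2.67
eef_pos: [0.4487, 0.002, 0.2424]
ee_rot: [-0.0, 0.998, -0.066, 0.0]
wrist_force: [0.3, -0.5, 0.4]
gripper_width: 0.0002
grip_force: 0.0
```

{"op": "jog_arm", "data": {
  "moves": [
    {"tx":0,"ty":0,"tz":-0.0245,"spin":0},
    {"tx":0,"ty":0,"tz":-0.0245,"spin":0},
    {"tx":0,"ty":0,"tz":-0.0245,"spin":0},
    {"tx":0,"ty":0,"tz":-0.0245,"spin":0},
    {"tx":0,"ty":0,"tz":-0.0245,"spin":0},
    {"tx":0,"ty":0,"tz":-0.0245,"spin":0},
    {"tx":0,"ty":0,"tz":-0.0245,"spin":0},
    {"tx":0,"ty":0,"tz":-0.0245,"spin":0},
    {"tx":0,"ty":0,"tz":-0.0245,"spin":0},
    {"tx":0,"ty":0,"tz":-0.0245,"spin":0}
  ]
}}

```text
time: 3.5
eef_pos: [0.4484, 0.0006, 0.0454]
ee_rot: [-0.0, 0.998, -0.066, 0.0]
wrist_force: [0.9, -0.5, -0.3]
gripper_width: -0.0002
grip_force: 0.0
```

```bash
python3 - <<'E'
from h import *
p=viewer.snapshot("wrist");print(np.round(p["tool_from_camera"],3).tolist());w=p["image"]
a=viewer.snapshot("scene")["image"][60:300,130:380]
cv2.imwrite("pics/c.png",np.hstack([cv2.resize(a,(417,400)),cv2.resize(w,(383,400))]))
print(get_obs()["eef_pos"],get_obs()["qpos"])
E
```

```text
[[-0.0, 0.949, 0.316, 0.081], [1.0, 0.0, 0.0, 0.001], [0.0, 0.316, -0.949, -0.13], [0.0, 0.0, 0.0, 1.0]]
[4.47491722e-01 4.10620320e-04 4.44480137e-02] [-0.09956589  0.91780164  0.04945458  2.10835818 -0.32262454  0.12539649
 -1.45191228]
```

View pics/c.png

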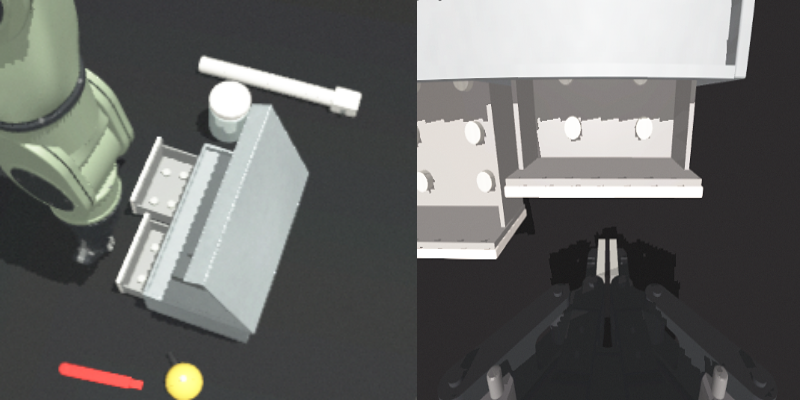

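{"op": "jog_arm", "data": {
  "moves": [
    {"tx":0,"ty":0,"tz":0,"spin":0.1333},
    {"tx":0,"ty":0,"tz":0,"spin":0.1333},
    {"tx":0,"ty":0,"tz":0,"spin":0.1333},
    {"tx":0,"ty":0,"tz":0,"spin":0.1333},
    {"tx":0,"ty":0,"tz":0,"spin":0.1333},
    {"tx":0,"ty":0,"tz":0,"spin":0.1333},
    {"tx":0,"ty":0,"tz":0,"spin":0.1333},
    {"tx":0,"ty":0,"tz":0,"spin":0.1333},
    {"tx":0,"ty":0,"tz":0,"spin":0.1333},
    {"tx":0,"ty":0,"tz":0,"spin":0.1333}
  ]
}}

```text
time: 4.43
eef_pos: [0.4487, 0.0002, 0.0475]
ee_rot: [0.001, 0.896, 0.444, 0.0]
wrist_force: [0.3, -0.5, -0.2]
gripper_width: 0.0
grip_force: 0.0
```

{"op": "jog_arm", "data": {
  "moves": [
    {"tx":0,"ty":0,"tz":0,"spin":0.1333},
    {"tx":0,"ty":0,"tz":0,"spin":0.1333},
    {"tx":0,"ty":0,"tz":0,"spin":0.1333},
    {"tx":0,"ty":0,"tz":0,"spin":0.1333},
    {"tx":0,"ty":0,"tz":0,"spin":0.1333},
    {"tx":0,"ty":0,"tz":0,"spin":0.1333},
    {"tx":0,"ty":0,"tz":0,"spin":0.1333},
    {"tx":0,"ty":0,"tz":0,"spin":0.1333},
    {"tx":0,"ty":0,"tz":0,"spin":0.1333},
    {"tx":0,"ty":0,"tz":0,"spin":0.1333}
  ]
}}

```text
time: 5.27
eef_pos: [0.4489, -0.0002, 0.0475]
ee_rot: [0.001, 0.554, 0.833, -0.001]
wrist_force: [-0.8, 0.6, 0.2]
gripper_width: -0.0001
grip_force: 0.0
```

{"op": "jog_arm", "data": {
  "moves": [
    {"tx":0,"ty":0,"tz":0,"spin":0.1333},
    {"tx":0,"ty":0,"tz":0,"spin":0.1333},
    {"tx":0,"ty":0,"tz":0,"spin":0.1333},
    {"tx":0,"ty":0,"tz":0,"spin":0.1333},
    {"tx":0,"ty":0,"tz":0,"spin":0.1333},
    {"tx":0,"ty":0,"tz":0,"spin":0.1333},
    {"tx":0,"ty":0,"tz":0,"spin":0.1333},
    {"tx":0,"ty":0,"tz":0,"spin":0.1333},
    {"tx":0,"ty":0,"tz":0,"spin":0.1333},
    {"tx":0,"ty":0,"tz":0,"spin":0.1333}
  ]
}}

```text
time: 6.1
eef_pos: [0.4491, -0.0004, 0.0474]
ee_rot: [0.001, 0.064, 0.998, -0.002]
wrist_force: [-0.5, -1.4, 0.9]
gripper_width: -0.0001
grip_force: 0.0
```

```bash
python3 - <<'E'
from h import *
s=get_obs();print(s["eef_pos"],s["qpos"],s["wrist_force"])
E
```

```text
[ 4.49112165e-01 -4.19665208e-04  4.74452582e-02] [ 0.12640531  0.92386397 -0.35709757  2.10130283  1.11229299  0.32033251
  0.25788857] [-0.46159912 -1.43831716  0.94032588]
```

{"op": "jog_arm", "data": {
  "moves": [
    {"tx":0.0062,"ty":-0.0008,"tz":0,"spin":0},
    {"tx":0.0062,"ty":-0.0008,"tz":0,"spin":0},
    {"tx":0.0062,"ty":-0.0008,"tz":0,"spin":0},
    {"tx":0.0062,"ty":-0.0008,"tz":0,"spin":0},
    {"tx":0.0062,"ty":-0.0008,"tz":0,"spin":0},
    {"tx":0.0062,"ty":-0.0008,"tz":0,"spin":0},
    {"tx":0.0062,"ty":-0.0008,"tz":0,"spin":0},
    {"tx":0.0062,"ty":-0.0008,"tz":0,"spin":0},
    {"tx":0.0062,"ty":-0.0008,"tz":0,"spin":0},
    {"tx":0.0062,"ty":-0.0008,"tz":0,"spin":0}
  ]
}}

```text
time: 6.93
eef_pos: [0.4982, -0.006, 0.0462]
ee_rot: [-0.0, 0.066, 0.998, -0.0]
wrist_force: [-2.3, -0.4, 0.9]
gripper_width: -0.0001
grip_force: 0.9
```

{"op": "jog_arm", "data": {
  "moves": [
    {"tx":0.0031,"ty":-0.0004,"tz":0,"spin":0},
    {"tx":0.0031,"ty":-0.0004,"tz":0,"spin":0},
    {"tx":0.0031,"ty":-0.0004,"tz":0,"spin":0},
    {"tx":0.0031,"ty":-0.0004,"tz":0,"spin":0},
    {"tx":0.0031,"ty":-0.0004,"tz":0,"spin":0},
    {"tx":0.0031,"ty":-0.0004,"tz":0,"spin":0},
    {"tx":0.0031,"ty":-0.0004,"tz":0,"spin":0},
    {"tx":0.0031,"ty":-0.0004,"tz":0,"spin":0},
    {"tx":0,"ty":0,"tz":0,"spin":0},
    {"tx":0,"ty":0,"tz":0,"spin":0}
  ]
}}

```text
time: 7.77
eef_pos: [0.518, -0.0083, 0.0463]
ee_rot: [0.0, 0.066, 0.998, 0.0]
wrist_force: [0.2, -0.1, 0.6]
gripper_width: 0.0002
grip_force: 0.0
```

{"op": "jog_arm", "data": {
  "moves": [
    {"tx":0.0019,"ty":-0.0002,"tz":0,"spin":0},
    {"tx":0.0019,"ty":-0.0002,"tz":0,"spin":0},
    {"tx":0.0019,"ty":-0.0003,"tz":0,"spin":0},
    {"tx":0.0019,"ty":-0.0003,"tz":0,"spin":0},
    {"tx":0.0012,"ty":-0.0002,"tz":0,"spin":0},
    {"tx":0.0012,"ty":-0.0002,"tz":0,"spin":0},
    {"tx":0,"ty":0,"tz":0,"spin":0},
    {"tx":0,"ty":0,"tz":0,"spin":0},
    {"tx":0,"ty":0,"tz":0,"spin":0},
    {"tx":0,"ty":0,"tz":0,"spin":0}
  ]
}}

```text
time: 8.6
eef_pos: [0.5245, -0.0095, 0.046]
ee_rot: [-0.001, 0.066, 0.998, -0.0]
wrist_force: [-10.7, 1.3, 1.7]
gripper_width: 0.0003
grip_force: 0.0
```

{"op": "jog_arm", "data": {
  "moves": [
    {"tx":-0.0198,"ty":0.0026,"tz":0,"spin":0},
    {"tx":-0.0198,"ty":0.0026,"tz":0,"spin":0},
    {"tx":-0.0198,"ty":0.0026,"tz":0,"spin":0},
    {"tx":-0.0198,"ty":0.0026,"tz":0,"spin":0},
    {"tx":-0.0198,"ty":0.0026,"tz":0,"spin":0},
    {"tx":-0.0051,"ty":0.0167,"tz":0,"spin":0},
    {"tx":-0.0051,"ty":0.0167,"tz":0,"spin":0},
    {"tx":-0.0051,"ty":0.0167,"tz":0,"spin":0},
    {"tx":-0.0051,"ty":0.0167,"tz":0,"spin":0},
    {"tx":-0.0051,"ty":0.0167,"tz":0,"spin":0}
  ]
}}

```text
time: 9.43
eef_pos: [0.4263, 0.0684, 0.0463]
ee_rot: [0.0, 0.066, 0.998, 0.0]
wrist_force: [-0.8, 0.2, 0.5]
gripper_width: -0.0002
grip_force: 0.0
```

{"op": "jog_arm", "data": {
  "moves": [
    {"tx":0.0021,"ty":0.0157,"tz":0,"spin":0},
    {"tx":0.0021,"ty":0.0157,"tz":0,"spin":0},
    {"tx":0.0021,"ty":0.0157,"tz":0,"spin":0},
    {"tx":0.0021,"ty":0.0157,"tz":0,"spin":0},
    {"tx":0.0021,"ty":0.0157,"tz":0,"spin":0},
    {"tx":0,"ty":0,"tz":0,"spin":0},
    {"tx":0,"ty":0,"tz":0,"spin":0},
    {"tx":0,"ty":0,"tz":0,"spin":0},
    {"tx":0,"ty":0,"tz":0,"spin":0},
    {"tx":0,"ty":0,"tz":0,"spin":0}
  ]
}}

```text
time: 10.27
eef_pos: [0.4346, 0.1299, 0.0463]
ee_rot: [-0.0, 0.067, 0.998, -0.0]
wrist_force: [-0.1, -0.4, -0.2]
gripper_width: -0.0003
grip_force: 0.0
```

```bash
python3 - <<'E'
from h import *
s=get_obs();print(s["eef_pos"],s["ee_rot"],s["qpos"],s["wrist_force"])
a=viewer.snapshot("scene")["image"][60:300,130:380];b=viewer.snapshot("top")["image"][110:310,120:370]
cv2.imwrite("pics/d.png",np.hstack([cv2.resize(a,(375,360)),cv2.resize(b,(425,360))]))
E
```

```text
[0.43455532 0.12989539 0.0462685 ] [-2.17175343e-05  6.65433718e-02  9.97783497e-01 -2.68304709e-04] [-0.167728    0.92706699 -0.34770698  2.08361793  1.05643946  0.31894763
  0.02163451] [-0.08838654 -0.38047278 -0.22462147]
```

View pics/d.png

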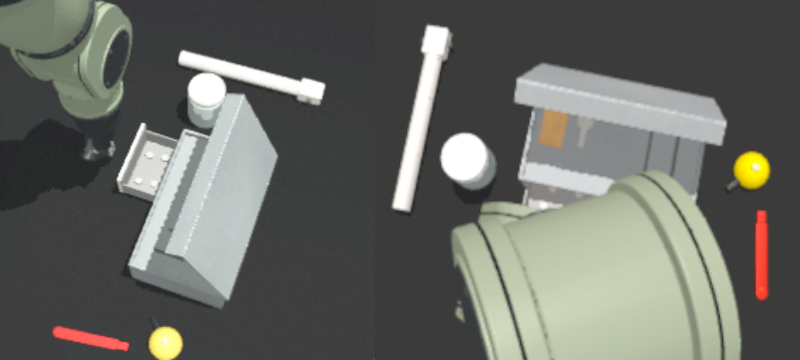

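{"op": "jog_arm", "data": {
  "moves": [
    {"tx":0.0062,"ty":-0.0008,"tz":0,"spin":0},
    {"tx":0.0062,"ty":-0.0008,"tz":0,"spin":0},
    {"tx":0.0062,"ty":-0.0008,"tz":0,"spin":0},
    {"tx":0.0062,"ty":-0.0008,"tz":0,"spin":0},
    {"tx":0.0062,"ty":-0.0008,"tz":0,"spin":0},
    {"tx":0.0062,"ty":-0.0008,"tz":0,"spin":0},
    {"tx":0.0062,"ty":-0.0008,"tz":0,"spin":0},
    {"tx":0.0062,"ty":-0.0008,"tz":0,"spin":0},
    {"tx":0.0062,"ty":-0.0008,"tz":0,"spin":0},
    {"tx":0.0062,"ty":-0.0008,"tz":0,"spin":0}
  ]
}}

```text
time: 11.2
eef_pos: [0.4845, 0.1238, 0.0462]
ee_rot: [-0.0, 0.066, 0.998, -0.0]
wrist_force: [-2.2, 0.2, 0.0]
gripper_width: 0.0002
grip_force: 0.9
```

{"op": "jog_arm", "data": {
  "moves": [
    {"tx":0.0062,"ty":-0.0008,"tz":0,"spin":0},
    {"tx":0.0062,"ty":-0.0008,"tz":0,"spin":0},
    {"tx":0.0062,"ty":-0.0008,"tz":0,"spin":0},
    {"tx":0.0062,"ty":-0.0008,"tz":0,"spin":0},
    {"tx":0.0062,"ty":-0.0008,"tz":0,"spin":0},
    {"tx":0.0062,"ty":-0.0008,"tz":0,"spin":0},
    {"tx":0.0062,"ty":-0.0008,"tz":0,"spin":0},
    {"tx":0.0062,"ty":-0.0008,"tz":0,"spin":0},
    {"tx":0.0062,"ty":-0.0008,"tz":0,"spin":0},
    {"tx":0.0031,"ty":-0.0004,"tz":0,"spin":0}
  ]
}}

```text
time: 12.03
eef_pos: [0.532, 0.1179, 0.0462]
ee_rot: [0.0, 0.066, 0.998, 0.0]
wrist_force: [-1.7, -1.1, 0.6]
gripper_width: 0.0001
grip_force: 0.8
```

{"op": "jog_arm", "data": {
  "moves": [
    {"tx":0.0025,"ty":-0.0003,"tz":0,"spin":0},
    {"tx":0.0025,"ty":-0.0003,"tz":0,"spin":0},
    {"tx":0.0019,"ty":-0.0003,"tz":0,"spin":0},
    {"tx":0.0019,"ty":-0.0003,"tz":0,"spin":0},
    {"tx":0.0019,"ty":-0.0003,"tz":0,"spin":0},
    {"tx":0.0012,"ty":-0.0002,"tz":0,"spin":0},
    {"tx":0.0012,"ty":-0.0002,"tz":0,"spin":0},
    {"tx":0,"ty":0,"tz":0,"spin":0},
    {"tx":0,"ty":0,"tz":0,"spin":0},
    {"tx":0,"ty":0,"tz":0,"spin":0}
  ]
}}

```text
time: 12.87
eef_pos: [0.5414, 0.1167, 0.0462]
ee_rot: [-0.0, 0.066, 0.998, -0.0]
wrist_force: [-5.0, 1.4, 0.9]
gripper_width: 0.0001
grip_force: 0.0
```

{"op": "jog_arm", "data": {
  "moves": [
    {"tx":0.001,"ty":-0.0001,"tz":0,"spin":0},
    {"tx":0.001,"ty":-0.0001,"tz":0,"spin":0},
    {"tx":0,"ty":0,"tz":0,"spin":0},
    {"tx":0,"ty":0,"tz":0,"spin":0},
    {"tx":0,"ty":0,"tz":0,"spin":0},
    {"tx":0,"ty":0,"tz":0,"spin":0},
    {"tx":0,"ty":0,"tz":0,"spin":0},
    {"tx":0,"ty":0,"tz":0,"spin":0},
    {"tx":0,"ty":0,"tz":0,"spin":0},
    {"tx":0,"ty":0,"tz":0,"spin":0}
  ]
}}

```text
time: 13.7
eef_pos: [0.5414, 0.1167, 0.046]
ee_rot: [-0.002, 0.066, 0.998, -0.0]
wrist_force: [-17.4, 2.8, 4.1]
gripper_width: 0.0003
grip_force: 0.0
```

{"op": "jog_arm", "data": {
  "moves": [
    {"tx":-0.0198,"ty":0.0026,"tz":0,"spin":0},
    {"tx":-0.0198,"ty":0.0026,"tz":0,"spin":0},
    {"tx":-0.0198,"ty":0.0026,"tz":0,"spin":0},
    {"tx":-0.0198,"ty":0.0026,"tz":0,"spin":0},
    {"tx":-0.0198,"ty":0.0026,"tz":0,"spin":0},
    {"tx":0,"ty":0,"tz":0.032,"spin":0},
    {"tx":0,"ty":0,"tz":0.032,"spin":0},
    {"tx":0,"ty":0,"tz":0.032,"spin":0},
    {"tx":0,"ty":0,"tz":0.032,"spin":0},
    {"tx":0,"ty":0,"tz":0.032,"spin":0}
  ]
}}

```text
time: 14.53
eef_pos: [0.4642, 0.1268, 0.1758]
ee_rot: [0.0, 0.066, 0.998, 0.0]
wrist_force: [-0.6, -1.0, -0.6]
gripper_width: 0.0001
grip_force: 0.0
```

{"op": "jog_arm", "data": {
  "moves": [
    {"tx":0,"ty":0,"tz":0.032,"spin":0},
    {"tx":0,"ty":0,"tz":0.032,"spin":0},
    {"tx":0,"ty":0,"tz":0.032,"spin":0},
    {"tx":0,"ty":0,"tz":0.032,"spin":0},
    {"tx":0,"ty":0,"tz":0.032,"spin":0},
    {"tx":0,"ty":0,"tz":0,"spin":0},
    {"tx":0,"ty":0,"tz":0,"spin":0},
    {"tx":0,"ty":0,"tz":0,"spin":0},
    {"tx":0,"ty":0,"tz":0,"spin":0},
    {"tx":0,"ty":0,"tz":0,"spin":0}
  ]
}}

```text
time: 15.37
eef_pos: [0.464, 0.1266, 0.3016]
ee_rot: [-0.001, 0.066, 0.998, -0.0]
wrist_force: [-0.2, -1.5, 0.9]
gripper_width: -0.0002
grip_force: 0.0
```

{"op": "jog_arm", "data": {
  "moves": [
    {"tx":0.028,"ty":-0.0118,"tz":0,"spin":0},
    {"tx":0.028,"ty":-0.0118,"tz":0,"spin":0},
    {"tx":0.028,"ty":-0.0118,"tz":0,"spin":0},
    {"tx":0.028,"ty":-0.0118,"tz":0,"spin":0},
    {"tx":0.028,"ty":-0.0118,"tz":0,"spin":0},
    {"tx":0.028,"ty":-0.0118,"tz":0,"spin":0},
    {"tx":0.028,"ty":-0.0118,"tz":0,"spin":0},
    {"tx":0.028,"ty":-0.0118,"tz":0,"spin":0},
    {"tx":0.028,"ty":-0.0118,"tz":0,"spin":0},
    {"tx":0.028,"ty":-0.0118,"tz":0,"spin":0}
  ]
}}

```text
time: 16.2
eef_pos: [0.6889, 0.0316, 0.3015]
ee_rot: [-0.0, 0.066, 0.998, -0.0]
wrist_force: [0.2, 0.2, 0.3]
gripper_width: -0.0003
grip_force: 0.0
```

```bash
python3 - <<'E'
from h import *
s=get_obs();print(s["eef_pos"],s["ee_rot"],s["qpos"],s["wrist_force"])
a=viewer.snapshot("scene")["image"][60:300,130:380];b=viewer.snapshot("wrist")["image"]
cv2.imwrite("pics/e.png",np.hstack([cv2.resize(a,(375,360)),cv2.resize(b,(425,360))]))
E
```

```text
[0.68892122 0.03157093 0.30149999] [-4.80019220e-04  6.62899857e-02  9.97800253e-01 -2.51403740e-04] [ 0.12939934  0.93873749 -0.75611131  0.82683697  0.58697714  1.54008893
  1.03804199] [0.17610977 0.2014072  0.29685522]
```

View pics/e.png

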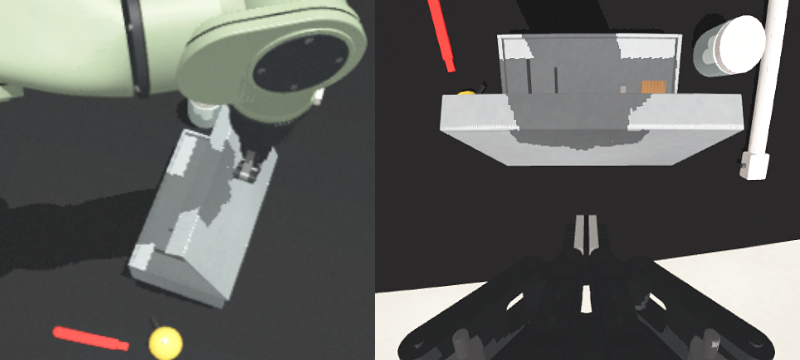

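{"op": "jog_arm", "data": {
  "moves": [
    {"tx":0,"ty":0,"tz":-0.0106,"spin":0},
    {"tx":0,"ty":0,"tz":-0.0106,"spin":0},
    {"tx":0,"ty":0,"tz":-0.0106,"spin":0},
    {"tx":0,"ty":0,"tz":-0.0106,"spin":0},
    {"tx":0,"ty":0,"tz":-0.0106,"spin":0},
    {"tx":0,"ty":0,"tz":-0.0106,"spin":0},
    {"tx":0,"ty":0,"tz":-0.0106,"spin":0},
    {"tx":0,"ty":0,"tz":-0.0106,"spin":0},
    {"tx":0,"ty":0,"tz":-0.0106,"spin":0},
    {"tx":0,"ty":0,"tz":-0.0106,"spin":0}
  ]
}}

```text
time: 17.13
eef_pos: [0.6881, 0.0323, 0.2166]
ee_rot: [-0.0, 0.066, 0.998, -0.0]
wrist_force: [0.2, 0.6, -0.3]
gripper_width: -0.0002
grip_force: 0.0
```

```bash
python3 - <<'E'
from h import *
q=np.load("q.npy");s=get_obs();print(s["eef_pos"],s["wrist_force"])
x,y,w,th=q[:4];c,sn=np.cos(w),np.sin(w)
# waypoints of TCP: corner on arc r=.14,n=.009, tip 11 below, half width 11
last=s["eef_pos"]
for t in [th,1.0,.9,.8,.7,.6,.5,.4,.3,.2,.1,.05,0]:
    lx=.08-.14*np.cos(t)+.009*np.sin(t)+.011;z=.076+.14*np.sin(t)+.009*np.cos(t)+.011
    P=np.array([x+c*lx,y+sn*lx,z]);print(round(t,2),np.round(P,4),"d/0.8",np.round((P-last)/.8,4));last=P
E
```

```text
[0.68808819 0.03227381 0.21658538] [ 0.24857208  0.60268711 -0.25312959]
1.12 [0.6626 0.0364 0.2171] d/0.8 [-0.0319  0.0052  0.0007]
1.0 [0.6471 0.0385 0.2097] d/0.8 [-0.0194  0.0026 -0.0093]
0.9 [0.6353 0.0401 0.2023] d/0.8 [-0.0148  0.002  -0.0093]
0.8 [0.6243 0.0415 0.1937] d/0.8 [-0.0138  0.0018 -0.0107]
0.7 [0.6142 0.0429 0.1841] d/0.8 [-0.0126  0.0017 -0.012 ]
0.6 [0.6051 0.0441 0.1735] d/0.8 [-0.0114  0.0015 -0.0132]
0.5 [0.597  0.0452 0.162 ] d/0.8 [-0.01    0.0013 -0.0143]
0.4 [0.5902 0.0461 0.1498] d/0.8 [-0.0085  0.0011 -0.0153]
0.3 [0.5846 0.0468 0.137 ] d/0.8 [-0.007   0.0009 -0.016 ]
0.2 [0.5803 0.0474 0.1236] d/0.8 [-0.0054  0.0007 -0.0167]
0.1 [0.5774 0.0478 0.1099] d/0.8 [-0.0037  0.0005 -0.0171]
0.05 [0.5764 0.0479 0.103 ] d/0.8 [-0.0012  0.0002 -0.0087]
0 [0.5758 0.048  0.096 ] d/0.8 [-0.0008  0.0001 -0.0087]
```

{"op": "jog_arm", "data": {
  "moves": [
    {"tx":-0.0064,"ty":0.001,"tz":0,"spin":0},
    {"tx":-0.0064,"ty":0.001,"tz":0,"spin":0},
    {"tx":-0.0064,"ty":0.001,"tz":0,"spin":0},
    {"tx":-0.0064,"ty":0.001,"tz":0,"spin":0},
    {"tx":-0.0064,"ty":0.001,"tz":0,"spin":0},
    {"tx":-0.0039,"ty":0.0005,"tz":-0.0019,"spin":0},
    {"tx":-0.0039,"ty":0.0005,"tz":-0.0019,"spin":0},
    {"tx":-0.0039,"ty":0.0005,"tz":-0.0019,"spin":0},
    {"tx":-0.0039,"ty":0.0005,"tz":-0.0019,"spin":0},
    {"tx":-0.0039,"ty":0.0005,"tz":-0.0019,"spin":0}
  ]
}}

```text
time: 17.97
eef_pos: [0.6467, 0.0383, 0.2096]
ee_rot: [0.0, 0.066, 0.998, -0.0]
wrist_force: [2.2, 1.0, 0.0]
gripper_width: -0.0003
grip_force: 0.8
```

{"op": "jog_arm", "data": {
  "moves": [
    {"tx":-0.0037,"ty":0.0005,"tz":-0.0023,"spin":0},
    {"tx":-0.0037,"ty":0.0005,"tz":-0.0023,"spin":0},
    {"tx":-0.0037,"ty":0.0005,"tz":-0.0023,"spin":0},
    {"tx":-0.0037,"ty":0.0005,"tz":-0.0023,"spin":0},
    {"tx":-0.0034,"ty":0.0005,"tz":-0.0027,"spin":0},
    {"tx":-0.0034,"ty":0.0005,"tz":-0.0027,"spin":0},
    {"tx":-0.0034,"ty":0.0004,"tz":-0.0027,"spin":0},
    {"tx":-0.0034,"ty":0.0004,"tz":-0.0027,"spin":0},
    {"tx":0,"ty":0,"tz":0,"spin":0},
    {"tx":0,"ty":0,"tz":0,"spin":0}
  ]
}}

```text
time: 18.8
eef_pos: [0.6241, 0.0412, 0.1937]
ee_rot: [-0.0, 0.066, 0.998, -0.0]
wrist_force: [-0.4, 0.2, 0.5]
gripper_width: 0.0001
grip_force: 0.0
```

```bash
python3 - <<'E'
from h import *
a=viewer.snapshot("scene")["image"][60:300,130:380];b=viewer.snapshot("wrist")["image"]
cv2.imwrite("pics/f.png",np.hstack([cv2.resize(a,(375,360)),cv2.resize(b,(425,360))]))
E
```

```text
(no output)
```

View pics/f.png

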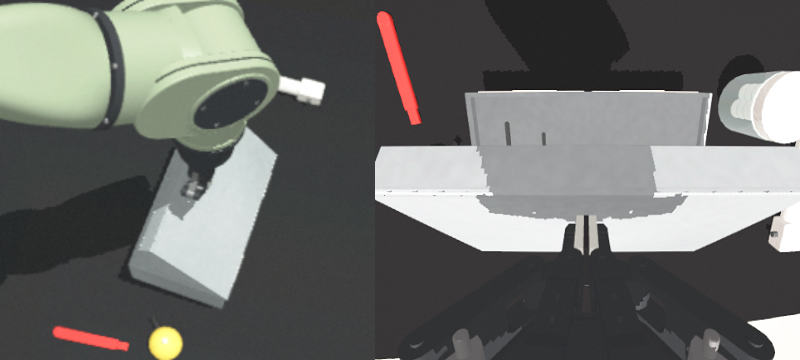

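{"op": "jog_arm", "data": {
  "moves": [
    {"tx":-0.0031,"ty":0.0004,"tz":-0.003,"spin":0},
    {"tx":-0.0031,"ty":0.0004,"tz":-0.003,"spin":0},
    {"tx":-0.0031,"ty":0.0004,"tz":-0.003,"spin":0},
    {"tx":-0.0031,"ty":0.0004,"tz":-0.003,"spin":0},
    {"tx":-0.0028,"ty":0.0004,"tz":-0.0033,"spin":0},
    {"tx":-0.0028,"ty":0.0004,"tz":-0.0033,"spin":0},
    {"tx":-0.0028,"ty":0.0004,"tz":-0.0033,"spin":0},
    {"tx":-0.0028,"ty":0.0004,"tz":-0.0033,"spin":0},
    {"tx":-0.0025,"ty":0.0003,"tz":-0.0036,"spin":0},
    {"tx":-0.0025,"ty":0.0003,"tz":-0.0036,"spin":0}
  ]
}}

```text
time: 19.73
eef_pos: [0.6011, 0.0444, 0.1676]
ee_rot: [-0.0, 0.066, 0.998, -0.0]
wrist_force: [0.1, 0.9, 3.5]
gripper_width: 0.0
grip_force: 0.7
```

{"op": "jog_arm", "data": {
  "moves": [
    {"tx":-0.0025,"ty":0.0003,"tz":-0.0036,"spin":0},
    {"tx":-0.0025,"ty":0.0003,"tz":-0.0036,"spin":0},
    {"tx":-0.0021,"ty":0.0003,"tz":-0.0038,"spin":0},
    {"tx":-0.0021,"ty":0.0003,"tz":-0.0038,"spin":0},
    {"tx":-0.0021,"ty":0.0003,"tz":-0.0038,"spin":0},
    {"tx":-0.0021,"ty":0.0003,"tz":-0.0038,"spin":0},
    {"tx":-0.0018,"ty":0.0002,"tz":-0.004,"spin":0},
    {"tx":-0.0018,"ty":0.0002,"tz":-0.004,"spin":0},
    {"tx":-0.0018,"ty":0.0002,"tz":-0.004,"spin":0},
    {"tx":-0.0018,"ty":0.0002,"tz":-0.004,"spin":0}
  ]
}}

```text
time: 20.57
eef_pos: [0.5848, 0.0465, 0.1369]
ee_rot: [0.0, 0.066, 0.998, -0.0]
wrist_force: [1.3, 0.4, 1.4]
gripper_width: -0.0001
grip_force: 0.6
```

{"op": "jog_arm", "data": {
  "moves": [
    {"tx":-0.0011,"ty":0.0001,"tz":-0.0033,"spin":0},
    {"tx":-0.0011,"ty":0.0001,"tz":-0.0033,"spin":0},
    {"tx":-0.0011,"ty":0.0001,"tz":-0.0033,"spin":0},
    {"tx":-0.0011,"ty":0.0001,"tz":-0.0033,"spin":0},
    {"tx":-0.0011,"ty":0.0001,"tz":-0.0033,"spin":0},
    {"tx":-0.0007,"ty":0.0001,"tz":-0.0034,"spin":0},
    {"tx":-0.0007,"ty":0.0001,"tz":-0.0034,"spin":0},
    {"tx":-0.0007,"ty":0.0001,"tz":-0.0034,"spin":0},
    {"tx":-0.0007,"ty":0.0001,"tz":-0.0034,"spin":0},
    {"tx":-0.0007,"ty":0.0001,"tz":-0.0034,"spin":0}
  ]
}}

```text
time: 21.4
eef_pos: [0.5776, 0.0472, 0.1101]
ee_rot: [-0.0, 0.066, 0.998, -0.0]
wrist_force: [1.0, 0.3, 1.0]
gripper_width: 0.0002
grip_force: 0.6
```

{"op": "jog_arm", "data": {
  "moves": [
    {"tx":-0.0003,"ty":0,"tz":-0.0022,"spin":0},
    {"tx":-0.0003,"ty":0,"tz":-0.0022,"spin":0},
    {"tx":-0.0003,"ty":0,"tz":-0.0022,"spin":0},
    {"tx":-0.0003,"ty":0,"tz":-0.0022,"spin":0},
    {"tx":-0.0002,"ty":0,"tz":-0.002,"spin":0},
    {"tx":-0.0002,"ty":0,"tz":-0.002,"spin":0},
    {"tx":0,"ty":0,"tz":-0.002,"spin":0},
    {"tx":0,"ty":0,"tz":-0.002,"spin":0},
    {"tx":0,"ty":0,"tz":0,"spin":0},
    {"tx":0,"ty":0,"tz":0,"spin":0}
  ]
}}

```text
time: 22.23
eef_pos: [0.5764, 0.0472, 0.0969]
ee_rot: [-0.0, 0.066, 0.998, -0.0]
wrist_force: [0.4, -0.3, -0.0]
gripper_width: 0.0002
grip_force: 0.0
```

{"op": "jog_arm", "data": {
  "moves": [
    {"tx":0,"ty":0,"tz":-0.001,"spin":0},
    {"tx":0,"ty":0,"tz":-0.001,"spin":0},
    {"tx":0,"ty":0,"tz":-0.001,"spin":0},
    {"tx":0,"ty":0,"tz":0,"spin":0},
    {"tx":0,"ty":0,"tz":0,"spin":0},
    {"tx":0,"ty":0,"tz":0,"spin":0},
    {"tx":0,"ty":0,"tz":0,"spin":0},
    {"tx":0,"ty":0,"tz":0,"spin":0},
    {"tx":0,"ty":0,"tz":0,"spin":0},
    {"tx":0,"ty":0,"tz":0,"spin":0}
  ]
}}

```text
time: 23.07
eef_pos: [0.5765, 0.0473, 0.0958]
ee_rot: [0.001, 0.066, 0.998, -0.0]
wrist_force: [-7.2, -2.4, 23.9]
gripper_width: 0.0002
grip_force: 12.5
```

{"op": "jog_arm", "data": {
  "moves": [
    {"tx":0,"ty":0,"tz":0.005,"spin":0},
    {"tx":0,"ty":0,"tz":0.015,"spin":0},
    {"tx":0,"ty":0,"tz":0.025,"spin":0},
    {"tx":0,"ty":0,"tz":0.03,"spin":0},
    {"tx":0,"ty":0,"tz":0.03,"spin":0},
    {"tx":0,"ty":0,"tz":0.03,"spin":0},
    {"tx":0,"ty":0,"tz":0.03,"spin":0},
    {"tx":0,"ty":0,"tz":0.03,"spin":0},
    {"tx":0,"ty":0,"tz":0.03,"spin":0},
    {"tx":0,"ty":0,"tz":0.03,"spin":0}
  ]
}}

```text
time: 23.9
eef_pos: [0.576, 0.0473, 0.3006]
ee_rot: [0.0, 0.066, 0.998, 0.0]
wrist_force: [0.1, 0.0, -0.2]
gripper_width: 0.0
grip_force: 0.0
```

{"op": "jog_arm", "data": {
  "moves": [
    {"tx":-0.015,"ty":-0.035,"tz":0,"spin":0},
    {"tx":-0.015,"ty":-0.035,"tz":0,"spin":0},
    {"tx":-0.015,"ty":-0.035,"tz":0,"spin":0},
    {"tx":-0.015,"ty":-0.035,"tz":0,"spin":0},
    {"tx":-0.015,"ty":-0.035,"tz":0,"spin":0},
    {"tx":-0.015,"ty":-0.035,"tz":0,"spin":0},
    {"tx":-0.015,"ty":-0.035,"tz":0,"spin":0},
    {"tx":-0.015,"ty":-0.035,"tz":0,"spin":0},
    {"tx":-0.015,"ty":-0.035,"tz":0,"spin":0},
    {"tx":0,"ty":0,"tz":0,"spin":0}
  ]
}}

```text
time: 24.73
eef_pos: [0.4661, -0.2099, 0.2987]
ee_rot: [-0.001, 0.069, 0.998, -0.001]
wrist_force: [-0.9, -0.7, -0.1]
gripper_width: -0.0
grip_force: 0.0
```

```bash
python3 - <<'E'
from h import *
print(get_obs()["eef_pos"],get_obs()["qvel"].round(3))
a=viewer.snapshot("scene")["image"][60:300,130:380];b=viewer.snapshot("top")["image"][110:310,120:370]
cv2.imwrite("pics/g.png",np.hstack([cv2.resize(a,(375,360)),cv2.resize(b,(425,360))]))
E
```

```text
[ 0.4660542  -0.20992368  0.29871722] [-0.091  0.001 -0.034  0.    -0.017 -0.009 -0.089]
```

View pics/g.png

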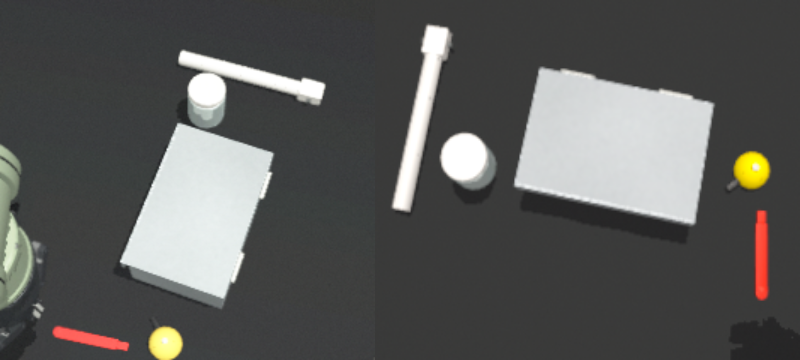

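The picture shows the lid lying flat over the chest, with no drawer sticking out. The jar, bell, seat post and tire lever are where they were.

```bash
python3 -c "
from rig import workorder;print(workorder.close_job())"
```

```text
the job is handed in; nothing more can be done
None
```

I pushed both drawers home, then pressed the lid fully shut; the jar, bell, seat post and tire lever look unmoved in the last pictures, and I handed the job in at about 25 s on the robot's clock.

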